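Tip the carrier block onto its back and push it home

TASK

A disc carrier block has been left standing on end in the track of its loading fixture. Push its top so that it tips over towards the fixture's stop and lies on its back between the rails with its round disc pocket facing up, then push it along the track until it is fully home against the stop. Only push it with the fingers, never grip or lift it, leave everything else where it is, and move clear of the block at the end.

Things in the scene. Friction and masses are not known exactly. Their poses are not given: they have to be found in the camera images.
- carrier: Grey plastic carrier block, x 40 (thick), y 80 (wide), z 110 mm (tall), about 0.45 kg, standing on end in the track. Origin: centre of its underside; z up, x along the track to the stop. Its -x face (away from the stop) has a round disc pocket, 57 mm across, 6 mm deep, centred 45 mm up. Pushed near its top towards the stop, it falls once the top has gone about 40 mm; it then lies with x down, z to the stop.
- carrier_center (a point): The centre of the carrier block, 55 mm from either end. With the block lying home in the track it is 55 mm from the stop and 26 mm above the bench.
- carrier_toe (a point): The middle of the block's lower edge on the stop side, about which it tips. It stays on the track floor (6 mm above the bench) during the whole job; at the end it is the lower edge of the rear end of the lying block, 110 mm from the stop.
- track: Loading fixture, fixed to the bench: aluminium plate 240 x 110 x 6 mm, two steel rails along it, 14 mm high over the plate and 88 mm apart (4 mm free on either side of the block), and a dark cross bar, 26 mm high over the plate, as the stop at its +x end; the other end is open. Origin: centre of its underside, on the bench; x points along the track to the stop, z up.
- track_stop (a point): The middle of the lower edge of the stop's face, on the track's floor, 105 mm from the track's origin along its x.
- spare: A second carrier block like the first, lying loose on the bench on the robot's side of the track, pocket up with a white disc in it, 40 mm high; leave it. Origin: centre of its underside.
- spare_disc: White lens-shaped disc, 52 mm across, 12 mm thick, in the spare block's pocket; leave it. Origin: centre of its underside.
- ring: Steel ring, 60 mm across and 15 mm high, on the bench on the far side of the track near its open end; leave it. Origin: centre of its underside.
- disc: White lens-shaped disc, 52 mm across, 12 mm high, on the bench behind the push-button box; leave it. Origin: centre of its underside.
- gauge: Ring gauge with a dark handle, 69 x 118 x 8 mm, lying on the bench behind the push-button box, right of the single disc; leave it. Origin: centre of its underside.
- glue_bottle: White dropper bottle with a red cap, 56 mm across and 129 mm tall, standing at the back left; leave it. Origin: centre of its underside.

How it is judged:
On the way:
1. the block has been tipped onto its back, pocket up, between the rails (angle between carrier's own x axis and vertical above 3.04 rad and y of carrier_center in the frame of track between -0.006 and 0.006 m and z of carrier_center in the frame of track below 0.03 m), for 0.2 s.
At the end, for the whole second after the job is handed in: The block lies flat on its back between the rails (within 0.1 rad, centre within 6 mm of the track's middle line), pocket up, its leading end within 4 mm of the stop, at rest (all of step 1 and x of carrier_center in the frame of track between 0.046 and 0.056 m and angle between the z axis of carrier and the x axis of track, either way round below 0.08 rad and linear speed of carrier below 0.01 m/s); the robot touches nothing.
It fails at once if the block is lifted or carried: its lower stop-side edge comes more than 16 mm off the track floor (height (world z) of carrier_toe above 0.022 m).
It fails at once if another thing on the bench is moved more than 15 mm (distance of any of spare, spare_disc, ring, disc, gauge, glue_bottle from where it was at the start of the episode above 0.015 m).
It also fails if it takes over 40 s, if anything falls off the work surface, if the arm or the gripper's body presses on something with over 40 N, if the wrist force passes 120 N, or if a joint passes its speed limit or range.

ROBOT

A 6-joint arm with a two-finger parallel gripper is mounted at the origin on a cart in front of the work surface, level with it; the furniture and walls round the work are solid. World frame = base frame: x ahead of the robot, y to its left, z up, the work surface at z = 0. Lengths are in m, angles in rad, forces in N, time in s.
With the tool pointing down it reaches from about 0.325 to 0.9 m from the base axis. Payload 6.1 kg.
Tool frame: the origin (TCP) lies midway between the tips of the shut fingers; the grasp point (between the pads) lies 19 mm behind it; z points along the fingers, y is the direction in which the jaws open and shut (so a half turn about z gives the same grasp; the last joint's range is limited). The gripper opens to 87 mm and grips with 3 to 60 N. Pads are 19 mm wide; open, the fingers measure 117 mm over their backs; the gripper's body (75 mm by 190 mm) begins 51 mm behind the grasp point.
Start: joints at [1.013, 0.22, 1.526, -0, 1.395, -0.126], TCP at [0.262, 0.568, 0.223] pointing down, gripper open.
Joint ranges: [-2.98, 2.98], [-0.91, 2.08], [0.09, 2.57], [-1.24, 4.39], [0.2, 2.65], [-2.68, 2.68]. Speed limits (rad/s): [2.57, 2.57, 3.01, 3.14, 3.14, 3.14].

INTERFACE

Orientations are given as a unit quaternion [w, x, y, z].
In Python, from rig import bot, imaging, job gives the robot as it stands.
- The arm moves only by the tool play_rows, never from a script. Its argument "motion" is a list of rows, each a list of 7 numbers: the shift along the tool's x, y, z in mm, then the turn, a rotation vector about the tool's x, y, z in degrees, then the finger opening in mm, from 0 to 87. In form: [[x, y, z, ax, ay, az, grip], ...]. A call has 1 to 12 rows; each row is the pose to reach, as a shift and turn from the pose measured when the call began, along the tool's axes at that moment; what a row does not reach only later rows make up. A row lasts 1/10 s, in which the tool goes at most 50 mm and 8.59 degrees, less where a joint would pass 70% of its speed; a pose out of reach is approached as far as the arm can. A call with a gripper value outside its range is refused whole. The fingers move at their own pace and stop on an object; the grip force is fixed at half the most. Time passes only in rows, so rows that repeat a pose let the fingers close. It gives the time, the measured TCP pose, the force and the opening at its end, in the units of the state.
- bot.read_state(): the state, without advancing time (a new reading comes with each control period).
- imaging.camera(name): name is "side" or "top"; returns a dict with "image" (420x560x3 uint8, red, green, blue), "K" (3x3 intrinsics, pixels), "eye" and "attitude" of the camera in the world. Camera axes: x right, y up, looking along -z (the intrinsics and any distortion apply to the point x, -y, -z); pixel columns grow to the right and rows downward; lengths in m; the calibration is good to about 2 mm. A picture is of the moment at which its call begins. There is no depth.
- job.close_job(): hands the job in, once; it reports no verdict.
The state is a dict: "t": time; "qpos": joint angles; "joint_vel": joint speeds; "tau": joint torques, N m; "tool_pos": TCP position; "tcp_rot": TCP orientation; "force": force on the tool from outside, world axes, zero at the start; "torque": the same for the moment, N m; "grip_width": finger opening in m.
Only numpy, scipy, OpenCV 4.12 (cv2) and the standard library are available. Lean on these libraries where they do the work, as an engineer would, in place of code of your own. Each camera call takes 0.05 s, during which the arm holds its last target. There are 200 camera calls.

## Working session

There is one attempt and no reset: what is moved stays moved. The work goes in short steps, Python scripts to look and compute and a tool call to move; the robot and the scene stay as the last step left them, time stands still between calls to the robot, and variables do not carry over. Pictures are saved under pics/ and viewed, about 8 in all and at most 12, crops included, and the job is handed in when it is done.

Besides the shell and the picture viewer there is one more tool, called after ">>>" as name(argument=value, ...), one argument or row to a line, values as JSON. play_rows: Moves the arm, as the interface text tells. Its arguments: {"type":"object","properties":{"motion":{"type":"array","items":{"type":"array","items":{"type":"number"}}}},"required":["motion"]}

```bash
mkdir -p pics; cat > h.py <<'E'
import numpy as np, cv2
from rig import bot, imaging, job
from scipy.spatial.transform import Rotation as R
def rot(q): return R.from_quat([q[1],q[2],q[3],q[0]]).as_matrix()
def att(a):
    a=np.array(a,float); return a if a.shape==(3,3) else rot(a)
def snap(n,f):
    c=imaging.camera(n); cv2.imwrite(f,c["image"][:,:,::-1]); return c
def ray(c,u,v,z):
    K=np.array(c["K"]); d=np.linalg.inv(K)@[u,v,1]; d=att(c["attitude"])@[d[0],-d[1],-d[2]]
    e=np.array(c["eye"]); return e+d*(z-e[2])/d[2]
def proj(c,p):
    q=att(c["attitude"]).T@(np.array(p)-np.array(c["eye"])); q=np.array(c["K"])@[q[0],-q[1],-q[2]]; return q[:2]/q[2]
E
python3 - <<'E'
from h import *
for n in("top","side"):
    c=snap(n,f"pics/{n}0.png"); print({k:v for k,v in c.items() if k!="image"})
print(bot.read_state())
E
```

```text
{'K': array([[506.84800677,   0.        , 267.96074937],
       [  0.        , 506.84800677, 221.46392954],
       [  0.        ,   0.        ,   1.        ]]), 'eye': array([0.38524182, 0.12130041, 1.1958803 ]), 'attitude': array([-0.70036813, -0.04792023,  0.04666073,  0.71064119])}
{'K': array([[514.71750445,   0.        , 282.04258729],
       [  0.        , 514.71750445, 212.07856798],
       [  0.        ,   0.        ,   1.        ]]), 'eye': array([ 0.48371657, -0.95746615,  0.83474657]), 'attitude': array([ 0.88789217,  0.4593719 , -0.0140629 , -0.02066834])}
{'t': 0.1, 'qpos': array([ 1.01287428e+00,  2.21140291e-01,  1.52748621e+00,  2.06846613e-05,
        1.39469051e+00, -1.26098431e-01]), 'joint_vel': array([ 5.04740311e-04, -3.14127215e-03, -2.05577611e-03, -2.31638362e-04,
       -1.93323896e-03, -9.68598394e-05]), 'tau': array([ 1.81357002e-03, -4.95939696e+01, -3.88523734e+01,  7.01416517e-02,
        5.14965237e-02, -8.00348562e-05]), 'tool_pos': array([0.26128313, 0.56715994, 0.22155651]), 'tcp_rot': array([-2.98750347e-04,  2.14239854e-01,  9.76780703e-01, -8.08829847e-04]), 'force': array([ 0.0739361 , -0.43314525,  0.64293553]), 'torque': array([ 0.0487666 , -0.02622334,  0.0188521 ]), 'grip_width': 0.08724416456208}
```

View pics/top0.png

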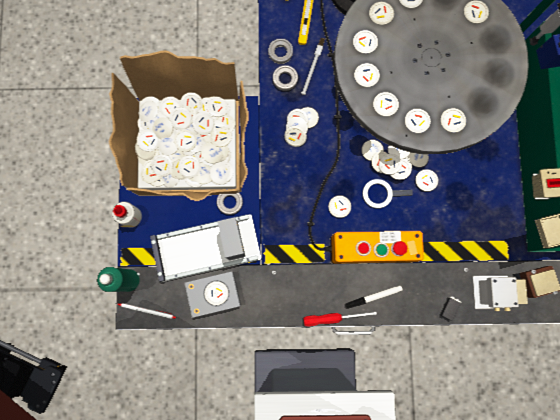

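View pics/side0.png

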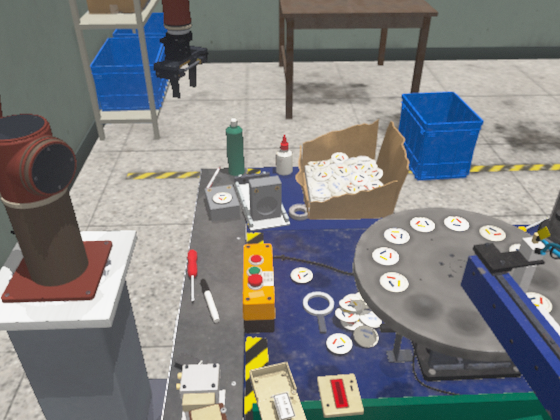

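Top view: the track spans about (152–260, 218–278) and the block stands near (230,240), with the stop at the left end. Side view: the block is at (265,195), with its pocket facing the camera. I'll zoom in on both.

```bash
python3 - <<'E'
import cv2,numpy as np
a=cv2.imread('pics/top0.png')[190:330,100:275]; b=cv2.imread('pics/side0.png')[120:240,190:340]
a=cv2.resize(a,None,fx=4,fy=4,interpolation=cv2.INTER_CUBIC); cv2.imwrite('pics/topc.png',a)
b=cv2.resize(b,None,fx=5,fy=5,interpolation=cv2.INTER_CUBIC)[:600]; cv2.imwrite('pics/sidec.png',b)
E
```

```text
(no output)
```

View pics/topc.png

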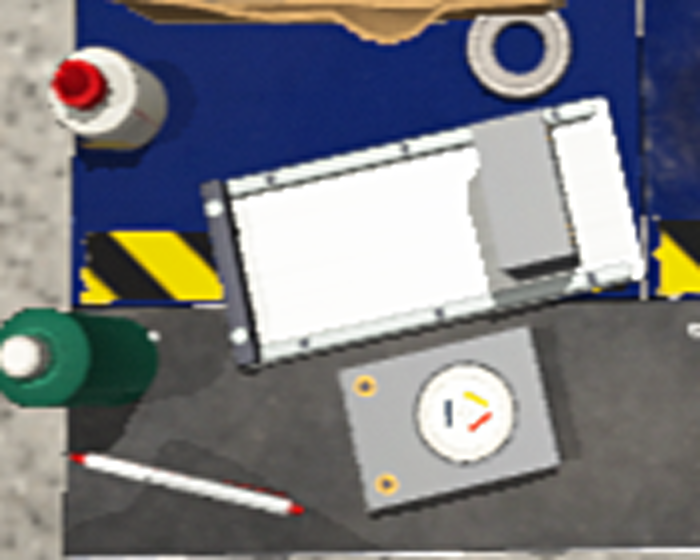

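View pics/sidec.png

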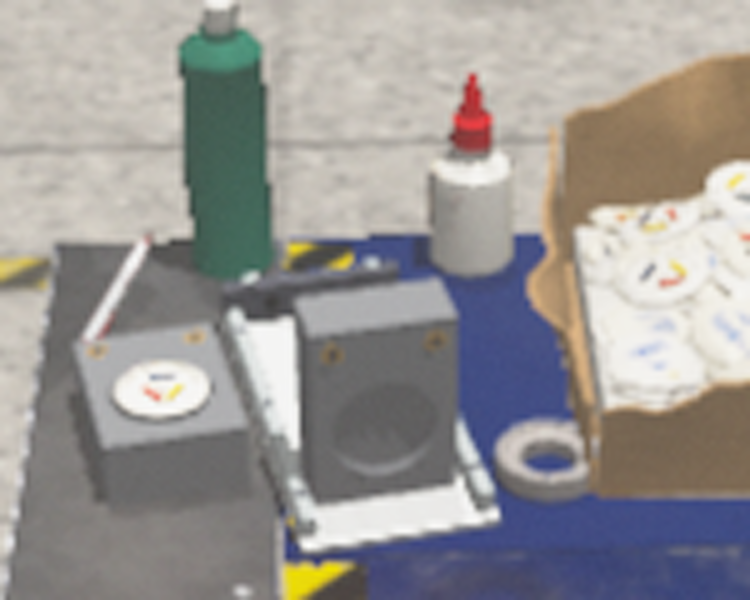

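The pocket faces the open end and the rails run along both sides. In the crop the block's top corners are at (470,125), (545,108), (578,262) and (503,275), and the open-end plate corners at (607,97) and (643,275). Next I'll compute the positions.

```bash
python3 - <<'E'
from h import *
c=imaging.camera("top"); T=lambda u,v,z:ray(c,100+u/4,190+v/4,z)
P=dict(openfar=T(607,97,.006),opennear=T(643,275,.006),stopfar=T(203,183,.032),stopnear=T(240,367,.032),stopfacefar=T(229,183,.032),stopfacenear=T(262,362,.032))
for k,v in P.items(): print(k,v.round(4))
B=[T(*p,.116) for p in((470,125),(545,108),(578,262),(503,275))]
for b in B: print(b.round(4))
o=(P['openfar']+P['opennear'])/2; s=(P['stopfar']+P['stopnear'])/2; d=(s-o)[:2]; L=np.linalg.norm(d); d/=L
print("len",L,"dir",d,"ang",np.degrees(np.arctan2(d[1],d[0])))
m=(o+s)[:2]/2; n=np.array([-d[1],d[0]])
print("track c",m,[((b[:2]-m)@d,(b[:2]-m)@n) for b in B])
# side check
e=imaging.camera("side"); S=lambda u,v,z:ray(e,190+u/5,120+v/5,z)
for nm,p in dict(topL=S(300,333,.116),topR=S(457,312,.116),botL=S(308,500,.006),botR=S(455,483,.006),openN=S(303,552,.006),openF=S(497,520,.006)).items(): print(nm,p.round(4),(p[:2]-m)@d,(p[:2]-m)@n)
st=bot.read_state(); M=rot(st["tcp_rot"]); print(M.round(3))
g=np.array([*(m-0.11*d),0.2]); 
E
```

```text
openfar [0.5633 0.1605 0.006 ]
opennear [0.4575 0.1404 0.006 ]
stopfar [0.5127 0.3934 0.032 ]
stopnear [0.4068 0.3706 0.032 ]
stopfacefar [0.5125 0.3784 0.032 ]
stopfacenear [0.4095 0.358  0.032 ]
[0.5327 0.2307 0.116 ]
[0.5414 0.1903 0.116 ]
[0.4582 0.1732 0.116 ]
[0.4519 0.2132 0.116 ]
len 0.23700178188053853 dir [-0.21373631  0.97689139] ang 102.34139975077608
track c [0.48508385 0.26623288] [(np.float64(-0.04491884668853318), np.float64(-0.038951878155294765)), (np.float64(-0.08621274706879335), np.float64(-0.038759073884982786)), (np.float64(-0.08512971686041845), np.float64(0.0461071809572741)), (np.float64(-0.044718325116071746), np.float64(0.043753796071638894))]
topL [0.4609 0.1749 0.116 ] -0.08410616992936658 0.04312004027929894
topR [0.5434 0.1921 0.116 ] -0.08486521930481204 -0.0411755446111209
botL [0.462  0.1783 0.006 ] -0.08097791522902292 0.041349897995899366
botR [0.5429 0.1908 0.006 ] -0.08602737648668321 -0.04032010356156253
openN [0.4593 0.1316 0.006 ] -0.12599281997834563 0.053977827444370935
openF [0.5639 0.1557 0.006 ] -0.12477378522483715 -0.053360457424295196
[[-0.908  0.419 -0.001]
 [ 0.419  0.908 -0.001]
 [ 0.    -0.001 -1.   ]]
```

>>> play_rows(
  motion=[
    [0, 0, -50, 0, 0, 0, 0],
    [-40, -28, -60, 0, 0, -4, 0],
    [-80, -56, -60, 0, 0, -8, 0],
    [-120, -84, -60, 0, 0, -12, 0],
    [-160, -112, -60, 0, 0, -16, 0],
    [-200, -140, -60, 0, 0, -20, 0],
    [-240, -168, -60, 0, 0, -24, 0],
    [-280, -196, -60, 0, 0, -28, 0],
    [-320, -224, -60, 0, 0, -32, 0],
    [-360, -252, -60, 0, 0, -36, 0],
    [-400, -281, -60, 0, 0, -37, 0],
    [-414, -291, -60, 0, 0, -37, 0],
  ],
)

```text
t: 1.4
tool_pos: [0.5171, 0.1258, 0.2819]
tcp_rot: [-0.0, -0.105, 0.994, -0.001]
force: [0.5, 0.8, 0.4]
grip_width: 0.0028
```

>>> play_rows(
  motion=[
    [0, 0, 0, 0, 0, 0, 0],
    [0, 0, 0, 0, 0, 0, 0],
  ],
)

```text
t: 1.6
tool_pos: [0.5169, 0.1257, 0.2816]
tcp_rot: [-0.001, -0.105, 0.995, -0.001]
force: [-1.0, -1.1, 0.6]
grip_width: 0.0004
```

```bash
cat >> h.py <<'E'
m=np.array([.4851,.2662]); d=np.array([-.2137,.9769]); n=np.array([-d[1],d[0]])
def where():
    s=bot.read_state(); p=s["tool_pos"]; M=rot(s["tcp_rot"])
    print("t",s["t"],"s",(p[:2]-m)@d,"n",(p[:2]-m)@n,"z",p[2],"grip",s["grip_width"],"F",s["force"].round(1)); return s,M
def move(s,nn,z):
    st,M=where(); w=np.array([*(m+s*d+nn*n),z])-st["tool_pos"]; print("tool shift mm",(M.T@w*1000).round(1),"y ang",np.degrees(np.arctan2(M[1,1],M[0,1])),"zax",M[:,2].round(3))
E
python3 -c "
from h import *
move(-.14,.001,.098)"
```

```text
t 1.6 s -0.14405906228569668 n -0.0010628061767718367 z 0.28161374811088113 grip 0.0003644162444456224 F [-1.  -1.1  0.6]
tool shift mm [  1.8   4.4 183.6] y ang 101.99700486189991 zax [-0.001 -0.002 -1.   ]
```

>>> play_rows(
  motion=[
    [1, 0, 40, 0, 0, 0, 0],
    [1, 0, 80, 0, 0, 0, 0],
    [2, 0, 120, 0, 0, 0, 0],
    [2, 0, 160, 0, 0, 0, 0],
    [2, 0, 183, 0, 0, 0, 0],
    [2, 4, 183, 0, 0, 0, 0],
    [2, 14, 183, 0, 0, 0, 0],
    [2, 24, 183, 0, 0, 0, 0],
    [2, 32, 183, 0, 0, 0, 0],
    [2, 36, 183, 0, 0, 0, 0],
  ],
)

```text
t: 2.6
tool_pos: [0.5079, 0.1616, 0.1001]
tcp_rot: [0.001, -0.105, 0.994, -0.001]
force: [0.4, -0.1, 0.2]
grip_width: 0.0004
```

```bash
python3 -c "
from h import *
where(); c=snap('side','pics/s1.png'); i=c['image'][100:240,180:360,::-1]; cv2.imwrite('pics/s1c.png',cv2.resize(i,None,fx=4,fy=4,interpolation=2))"
```

```text
t 2.6 s -0.10704588131094352 n 8.381534230709156e-05 z 0.10007867591646491 grip 0.00039263754520099745 F [ 0.4 -0.1  0.2]
```

View pics/s1c.png

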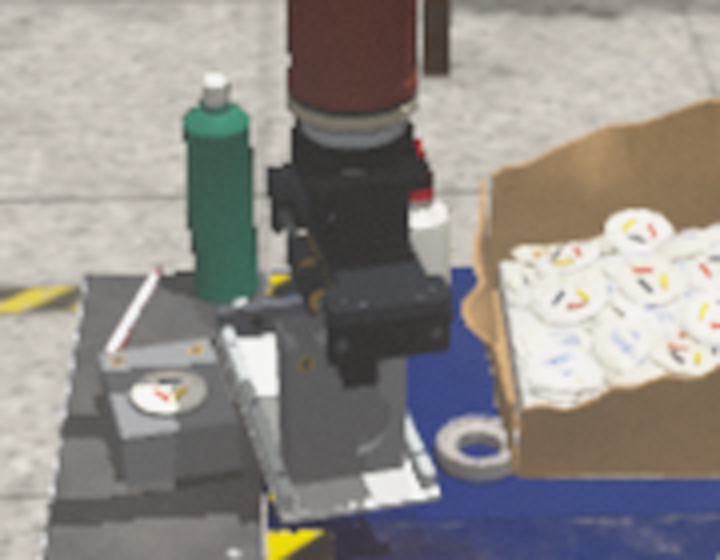

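The closed fingers (about (360,370) in the crop) sit just behind the block's top, with the gripper body above it and clear of the box. I'll push slowly from here.

>>> play_rows(
  motion=[
    [0, 4, 0, 0, 0, 0, 0],
    [0, 8, 0, 0, 0, 0, 0],
    [0, 12, 0, 0, 0, 0, 0],
    [0, 16, 0, 0, 0, 0, 0],
    [0, 20, 0, 0, 0, 0, 0],
    [0, 24, 0, 0, 0, 0, 0],
    [0, 28, 0, 0, 0, 0, 0],
  ],
)

```text
t: 3.35
tool_pos: [0.5018, 0.1893, 0.0997]
tcp_rot: [0.0, -0.105, 0.994, -0.001]
force: [-0.1, -1.2, 0.4]
grip_width: 0.0004
```

```bash
python3 -c "
from h import *
where(); c=snap('side','pics/s2.png'); e=snap('top','pics/t2.png'); i=np.hstack([c['image'][110:250,190:330],e['image'][180:320,130:270]])[:,:,::-1]; cv2.imwrite('pics/s2c.png',cv2.resize(i,None,fx=2.8,fy=2.8,interpolation=2))"
```

```text
t 3.35 s -0.07872618294409064 n 0.00013323716908360592 z 0.09971385730336876 grip 0.0004186125847782688 F [-0.1 -1.2  0.4]
```

View pics/s2c.png

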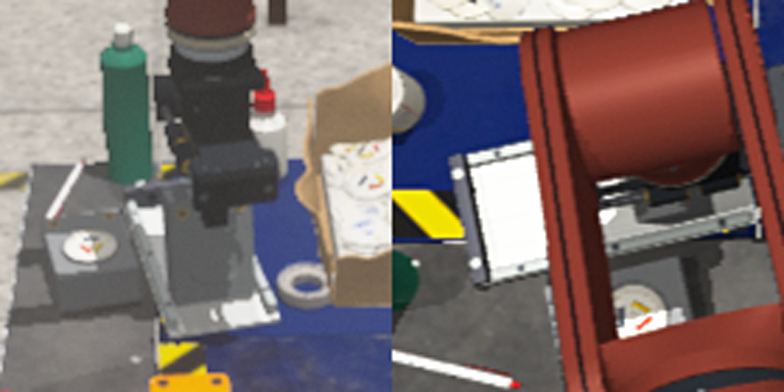

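The block is leaning towards the stop and the force is about 1 N, which fits tipping. I'll keep pushing until it falls.

>>> play_rows(
  motion=[
    [0, 4, 0, 0, 0, 0, 0],
    [0, 8, 0, 0, 0, 0, 0],
    [0, 12, 0, 0, 0, 0, 0],
    [0, 16, 0, 0, 0, 0, 0],
    [0, 20, 0, 0, 0, 0, 0],
    [0, 24, 0, 0, 0, 0, 0],
    [0, 27, 0, 0, 0, 0, 0],
    [0, 27, 0, 0, 0, 0, 0],
    [0, 27, 0, 0, 0, 0, 0],
    [0, 27, 0, 0, 0, 0, 0],
  ],
)

```text
t: 4.45
tool_pos: [0.496, 0.2158, 0.0996]
tcp_rot: [0.0, -0.105, 0.994, -0.001]
force: [0.2, -0.3, 0.3]
grip_width: 0.0006
```

>>> play_rows(
  motion=[
    [0, -30, 0, 0, 0, 0, 0],
    [0, -70, 0, 0, 0, 0, 0],
    [0, -70, 0, 0, 0, 0, 0],
  ],
)

```text
t: 4.75
tool_pos: [0.5116, 0.1439, 0.0998]
tcp_rot: [0.0, -0.104, 0.995, -0.002]
force: [0.4, 0.6, -0.5]
grip_width: 0.0004
```

```bash
python3 -c "
from h import *
move(-.118,0,.024); c=snap('side','pics/s3.png'); e=snap('top','pics/t3.png'); i=np.hstack([c['image'][110:250,190:330],e['image'][180:320,130:270]])[:,:,::-1]; cv2.imwrite('pics/s3c.png',cv2.resize(i,None,fx=2.8,fy=2.8,interpolation=2))"
```

```text
t 4.75 s -0.12515839085386993 n 0.00027666607089501193 z 0.09979688626339037 grip 0.0003748151627354072 F [ 0.4  0.6 -0.5]
tool shift mm [-0.2  7.4 75.8] y ang 101.90166924327653 zax [ 0.001 -0.003 -1.   ]
```

View pics/s3c.png

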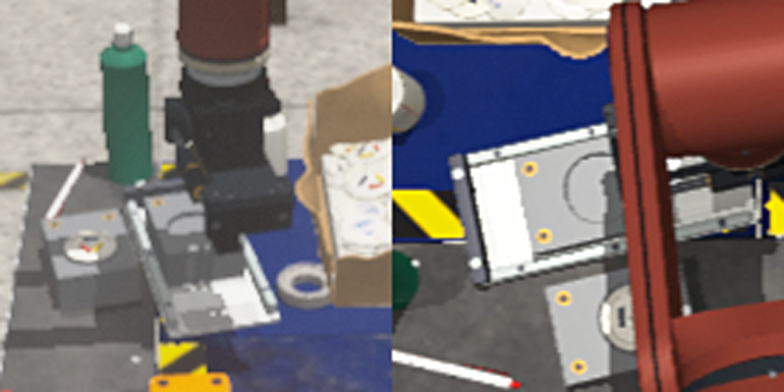

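The block lies flat between the rails with the pocket up, about 36–40 mm short of the stop. Now I'll descend behind it and push it along.

>>> play_rows(
  motion=[
    [0, 2, 30, 0, 0, 0, 0],
    [0, 4, 60, 0, 0, 0, 0],
    [0, 5, 76, 0, 0, 0, 0],
    [0, 15, 76, 0, 0, 0, 0],
    [0, 30, 76, 0, 0, 0, 0],
    [0, 45, 76, 0, 0, 0, 0],
    [0, 55, 76, 0, 0, 0, 0],
    [0, 62, 76, 0, 0, 0, 0],
    [0, 68, 76, 0, 0, 0, 0],
    [0, 74, 76, 0, 0, 0, 0],
    [0, 80, 76, 0, 0, 0, 0],
    [0, 86, 76, 0, 0, 0, 0],
  ],
)

```text
t: 6.05
tool_pos: [0.4936, 0.2305, 0.024]
tcp_rot: [0.001, -0.104, 0.995, -0.001]
force: [1.4, -5.2, 3.0]
grip_width: 0.0007
```

>>> play_rows(
  motion=[
    [0, 3, 0, 0, 0, 0, 0],
    [0, 6, 0, 0, 0, 0, 0],
    [0, 9, 0, 0, 0, 0, 0],
  ],
)

```text
t: 6.35
tool_pos: [0.4919, 0.2393, 0.0241]
tcp_rot: [0.001, -0.104, 0.995, -0.001]
force: [1.3, -4.0, 2.7]
grip_width: 0.0003
```

```bash
python3 -c "
from h import *
where()"
```

```text
t 6.35 s -0.027738044412895502 n -0.0008948347518306236 z 0.024068628823186108 grip 0.000308886939014124 F [ 1.3 -4.   2.7]
```

Sliding friction is about 4 N. About 8 mm should remain, so I'll creep until the force rises.

>>> play_rows(
  motion=[
    [0, 2, 0, 0, 0, 0, 0],
    [0, 4, 0, 0, 0, 0, 0],
    [0, 6, 0, 0, 0, 0, 0],
  ],
)

```text
t: 6.65
tool_pos: [0.4907, 0.2452, 0.0241]
tcp_rot: [0.001, -0.104, 0.995, -0.001]
force: [0.4, -3.8, 2.2]
grip_width: 0.0002
```

>>> play_rows(
  motion=[
    [0, 1, 0, 0, 0, 0, 0],
    [0, 2, 0, 0, 0, 0, 0],
  ],
)

```text
t: 6.85
tool_pos: [0.4902, 0.2472, 0.0241]
tcp_rot: [0.001, -0.104, 0.995, -0.001]
force: [1.0, -3.6, 2.4]
grip_width: 0.0003
```

>>> play_rows(
  motion=[
    [0, 1, 0, 0, 0, 0, 0],
    [0, 2, 0, 0, 0, 0, 0],
  ],
)

```text
t: 7.05
tool_pos: [0.4899, 0.2492, 0.0241]
tcp_rot: [0.001, -0.104, 0.995, -0.001]
force: [1.1, -4.5, 2.8]
grip_width: 0.0004
```

>>> play_rows(
  motion=[
    [0, 1, 0, 0, 0, 0, 0],
    [0, 2, 0, 0, 0, 0, 0],
  ],
)

```text
t: 7.25
tool_pos: [0.4894, 0.2512, 0.0241]
tcp_rot: [0.001, -0.104, 0.995, -0.001]
force: [1.6, -4.2, 3.4]
grip_width: 0.0007
```

>>> play_rows(
  motion=[
    [0, 1, 0, 0, 0, 0, 0],
    [0, 2, 0, 0, 0, 0, 0],
  ],
)

```text
t: 7.45
tool_pos: [0.489, 0.2533, 0.0241]
tcp_rot: [0.001, -0.104, 0.995, -0.001]
force: [0.9, -4.7, 2.4]
grip_width: 0.0007
```

>>> play_rows(
  motion=[
    [0, 1, 0, 0, 0, 0, 0],
    [0, 2, 0, 0, 0, 0, 0],
  ],
)

```text
t: 7.65
tool_pos: [0.4886, 0.2547, 0.0241]
tcp_rot: [0.001, -0.104, 0.995, -0.002]
force: [1.3, -10.0, 4.0]
grip_width: 0.0002
```

```bash
python3 -c "
from h import *
where(); e=snap('top','pics/t4.png'); i=e['image'][210:300,140:260,::-1]; cv2.imwrite('pics/t4c.png',cv2.resize(i,None,fx=6,fy=6,interpolation=2))"
```

```text
t 7.65 s -0.011978190246774852 n -0.0009838739185223883 z 0.024054681992314593 grip 0.0001664752199004092 F [  1.3 -10.    4. ]
```

View pics/t4c.png

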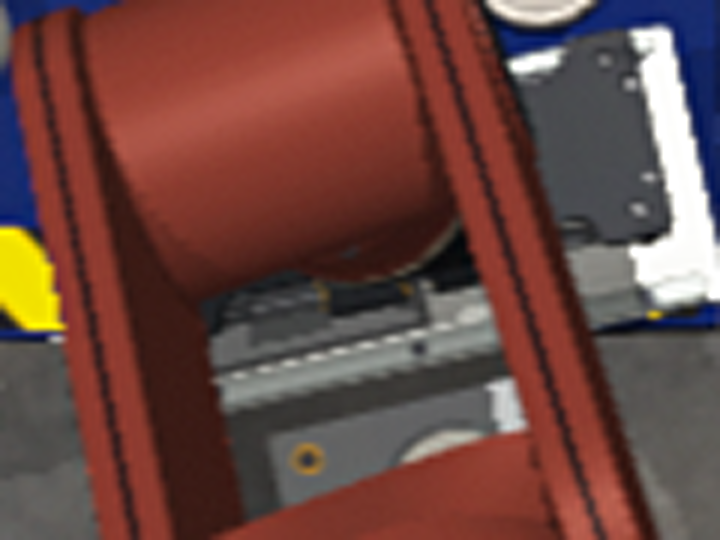

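The arm hides the block in this view, but the force rose to 10 N and the tool stalled, so the block is against the stop. One more gentle push to seat it, then I'll back off and look.

>>> play_rows(
  motion=[
    [0, 1, 0, 0, 0, 0, 0],
    [0, 2, 0, 0, 0, 0, 0],
    [0, 2, 0, 0, 0, 0, 0],
  ],
)

```text
t: 8.0
tool_pos: [0.4886, 0.2548, 0.0241]
tcp_rot: [0.001, -0.104, 0.995, -0.003]
force: [2.3, -12.6, 5.1]
grip_width: 0.0001
```

>>> play_rows(
  motion=[
    [0, -15, 0, 0, 0, 0, 0],
    [0, -50, 0, 0, 0, 0, 0],
    [0, -80, 0, 0, 0, 0, 0],
    [0, -100, -40, 0, 0, 0, 0],
    [0, -140, -80, 0, 0, 0, 0],
    [0, -180, -120, 0, 0, 0, 0],
    [0, -220, -150, 0, 0, 0, 0],
    [0, -260, -180, 0, 0, 0, 0],
    [0, -260, -180, 0, 0, 0, 0],
    [0, -260, -180, 0, 0, 0, 0],
  ],
)

```text
t: 9.0
tool_pos: [0.5431, 0.0004, 0.2072]
tcp_rot: [0.002, -0.103, 0.995, -0.003]
force: [0.4, -0.8, -0.5]
grip_width: 0.0002
```

```bash
python3 -c "
from h import *
where(); c=snap('side','pics/s5.png'); e=snap('top','pics/t5.png'); i=np.hstack([c['image'][130:230,200:330],e['image'][200:300,140:270]])[:,:,::-1]; cv2.imwrite('pics/s5c.png',cv2.resize(i,None,fx=3,fy=3,interpolation=2))"
```

```text
t 9.0 s -0.2720501509430544 n 9.991256597666723e-05 z 0.20720582789557923 grip 0.00019532995330862952 F [ 0.4 -0.8 -0.5]
```

View pics/s5c.png

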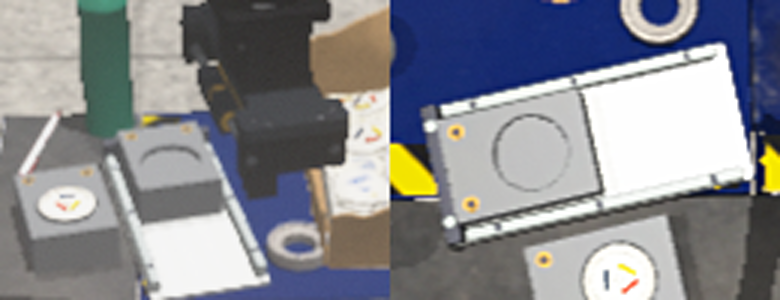

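The block lies flat with its pocket up and its front end against the stop, with no visible gap. Its rear edge runs (583,90)–(603,192) in the crop, and the spare block and ring look undisturbed. I'll hand the job in.

```bash
python3 -c "
from h import *
e=imaging.camera('top'); 
for u,v in((583,90),(603,192)):
    p=ray(e,140+(u-390)/3,200+v/3,.046)[:2]; print((p-m)@d,(p-m)@n)
print(job.close_job())"
```

```text
-0.006367556490442023 -0.03695881940961416
-0.004685285663501078 0.042249365318871454
the job is handed in; nothing more can be done
None
```

I tipped the carrier onto its back with the closed fingers, pushed it along the track to the stop, backed the arm clear and handed the job in at about 9 s. The job gives no verdict, so the result rests on my own checks.

- **Seating:** The push force rose from about 4 N of sliding friction to about 12 N and the tool stopped moving, which means the block reached the stop. That was about 8 mm further on than I had estimated. I put that down to the fingers' thickness and small calibration errors.
- **Position:** The final pictures show the block flat, pocket up, with no visible gap at the stop. Its rear edge measured about −5.5 mm along the track (nominal −5 mm). Its centre was about 3 mm off the midline (limit 6 mm), and its yaw was about 0.02 rad.
- **Everything else:** The spare block and ring look unmoved in the final picture. I did not check the single disc, gauge and glue bottle up close, but the arm never touched down near them.
- **Obscured view:** One top view during the final push was blocked by the arm, so I relied on the force reading there until I had backed off.

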